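# Clear the offcuts from the mitre box

### The job

Sawn-off ends of aluminium are lying in the bed of the mitre box. Pull the scraper up out of its holder, use it to sweep all five offcuts along the bed and off the end that overhangs the bin, so that they all fall into it, without touching the offcuts with the gripper, then stand the scraper back in its holder. Leave the bin, the multimeter and the side cutters where they are.

Things in the scene. Friction and masses are not known exactly. Their poses are not given: they have to be found in the camera images.
- mitre_box: Wooden mitre box fixed to the bench on two risers: a straight bed 260 mm long (its y axis) between two parallel fences, both ends open. Bed surface 64 mm above the bench, 110 mm wide between the fences; fences 14 mm thick, 30 mm high above the bed, with narrow saw slots. Origin on the bench under its centre, z up. Its +y end is the mouth that overhangs the bin.
- bed_mouth (a point): Middle of the bed's end edge above the bin (mitre box y = +130 mm), on the bed surface.
- bed_tail (a point): Middle of the bed's other end edge (mitre box y = -130 mm), on the bed surface.
- offcut_bin: Open blue parts bin, loose on the bench, 160 mm (x) by 120 mm (y), walls 50 mm high (the one on the -x side only 27 mm), 0.25 kg. It is pushed about 30 mm under the bed's mouth and extends about 90 mm beyond it. Origin at the centre of its underside, z up.
- scraper_holder: Grey sheet-metal pocket, fixed on the 3 mm thick blue sheet that covers part of the bench, open at the top: inside 112 mm (x) by 36 mm (y), walls 3 mm thick, rim 50 mm and inside floor 4 mm above its origin, which is at the centre of its underside (3 mm above the bench), z up.
- holder_floor (a point): Centre of the pocket's inside floor, 7 mm above the bench.
- scraper: Wooden scraper block with a dark steel foot, loose, 0.2 kg nominal, standing foot down in the holder. Block 98 mm wide (x), 22 mm thick (y), 36 mm high; from its middle an upright handle 30 mm (x) by 22 mm (y) rises to 136 mm above the foot. Origin at the centre of the foot's underside, z up along the handle. A half turn about z makes no difference.
- offcut_0: Loose 18 mm piece of angle of bare aluminium lying on the bed (L-section 20 x 20 x 4 mm, 20 mm high: its x axis lies across one leg, which is flat on the bed, and its other leg stands up at -x; length along its y). Origin at the centre of its underside. About 12 g. It starts anywhere from 70 mm short of the tail edge to 50 mm short of the mouth edge.
- offcut_1: Loose 26 mm piece of flat bar of bare aluminium lying on the bed (20 mm wide in x, 6 mm thick; length along its y). Origin at the centre of its underside. About 12 g. It starts anywhere from 70 mm short of the tail edge to 50 mm short of the mouth edge.
- offcut_2: Loose 26 mm piece of angle of bare aluminium lying on the bed (L-section 20 x 20 x 4 mm, 20 mm high: its x axis lies across one leg, which is flat on the bed, and its other leg stands up at -x; length along its y). Origin at the centre of its underside. About 12 g. It starts anywhere from 70 mm short of the tail edge to 50 mm short of the mouth edge.
- offcut_3: Loose 19 mm piece of flat bar of bare aluminium lying on the bed (20 mm wide in x, 6 mm thick; length along its y). Origin at the centre of its underside. About 12 g. It starts anywhere from 70 mm short of the tail edge to 50 mm short of the mouth edge.
- offcut_4: Loose 22 mm piece of angle of bare aluminium lying on the bed (L-section 20 x 20 x 4 mm, 20 mm high: its x axis lies across one leg, which is flat on the bed, and its other leg stands up at -x; length along its y). Origin at the centre of its underside. About 12 g. It starts anywhere from 70 mm short of the tail edge to 50 mm short of the mouth edge.
- meter: Bystander: multimeter lying on the blue sheet, 139 x 67 mm, 43 mm high. Origin at the centre of its underside. It and the holder lie to the right of the mitre box, side by side in either order.
- cutters: Bystander: side cutters lying on the bench behind the mitre box, 115 x 56 mm, 14 mm high. Origin at the centre of the underside.

How it is judged:
By the outcome, as a careful person would: the job done as asked, in the order asked, and still so for the second after the job is handed in, with the robot touching nothing.
It also fails if it takes over 58 s, if anything falls off the work surface, if the arm or the gripper's body presses on something with over 40 N, if the wrist force passes 120 N, or if a joint passes its speed limit or range.

### The arm

A 6-joint arm with a two-finger parallel gripper is mounted at the origin on a cart in front of the work surface, level with it; the furniture and walls round the work are solid. World frame = base frame: x ahead of the robot, y to its left, z up, the work surface at z = 0. Lengths are in m, angles in rad, forces in N, time in s.
With the tool pointing down it reaches from about 0.3 to 0.95 m from the base axis. Payload 3.1 kg.
Tool frame: the origin (TCP) lies between the finger pads; the fingertips stand 11 mm ahead of it and the grasp point (between the pads) lies 8 mm behind it; z points along the fingers, y is the line along which they close (so a half turn about z gives the same grasp; the last joint's range is limited). The gripper opens to 85 mm and grips with 20 to 120 N. Pads are 22 mm wide; open, the fingers measure 114 mm over their backs; the gripper's body (76 mm by 85 mm) begins 54 mm behind the grasp point. The pads swing forward as they close: fully open they stand 13 mm farther back than shut.
Start: joints at [-1.361, 0.308, 1.634, -0, 1.2, -0.07], TCP at [0.173, -0.601, 0.242] pointing down, gripper open.
Joint ranges: [-3.06, 3.06], [-0.79, 1.96], [0.05, 2.63], [-1.19, 4.34], [0.05, 2.64], [-2.94, 2.94]. Speed limits (rad/s): [2.79, 2.79, 3.14, 3.14, 3.14, 3.14].

### API

Orientations are given as [roll, pitch, yaw] about the fixed x, y, z axes, in that order (R = Rz(yaw) Ry(pitch) Rx(roll)).
In Python, from plant import arm gives the robot as it stands.
- The arm moves only by the shell command python3 -m handwheel 'ROWS' [FORCE]. ROWS is JSON, one flat list of numbers, 7 for each row, row after row: the finger opening in cm, from 0 to 8.54, then the shift along the tool's x, y, z in cm, then the turn, a rotation vector about the tool's x, y, z in rad. A call has exactly 10 rows; each row is the pose to reach, as a shift and turn from the pose commanded when the call began, along the tool's axes at that moment; what a row does not reach only later rows make up. A row lasts 1/12 s, in which the tool goes at most 41.7 mm and 7.16 degrees, less where a joint would pass 70% of its speed; a pose out of reach is approached as far as the arm can. A call with a gripper value outside its range is refused whole. The fingers move at their own pace and stop on an object; FORCE is the grip in N (left out, the last holds). Time passes only in rows, so rows that repeat a pose let the fingers close, or fill a call up. It gives the time, the measured TCP pose, the force, the opening and the grip force at its end, in the units of the state.
- arm.get_obs(): the state, without advancing time (a new reading comes with each control period).
- arm.capture(name): name is "side" or "top"; returns the picture (384x512x3 uint8, blue, green, red); there is no depth.
- arm.camera_info(name): a dict with "intrinsics" (3x3 intrinsics, pixels), "D" ([k1, k2, p1, p2, k3] as OpenCV has them; the pictures are not rectified), "camera_from_world" (4x4, takes a point from world to camera coordinates). Camera axes: x right, y down, z forward; pixel columns grow to the right and rows downward; lengths in m; the calibration is good to about 2 mm. A picture is of the moment at which its call begins. camera_info takes no time and is no camera call.
- arm.hand_in(): hands the job in; it is judged then, once.
The state is a dict: "t": time; "joint_positions": joint angles; "qvel": joint speeds; "tau": joint torques, N m; "position": TCP position; "tcp_rot": TCP orientation; "wrist_force": force on the tool from outside, world axes, zero at the start; "torque": the same for the moment, N m; "width": finger opening in m; "gripper_force": force on a finger pad.
Only numpy, scipy, OpenCV 4.12 (cv2) and the standard library are available. Lean on these libraries where they do the work, as an engineer would, in place of code of your own. Each camera call takes 0.05 s, during which the arm holds its last target. There are 200 camera calls.

## Working session

There is one attempt and no reset: what is moved stays moved. The work goes in short steps, Python scripts to look and compute and a shell command to move; the robot and the scene stay as the last step left them, time stands still between calls to the robot, and variables do not carry over. Pictures are saved under pics/ and viewed, at most 10 in all, crops included, and the job is handed in when it is done.

```bash
mkdir -p pics; ls; python3 - <<'E'
from plant import arm
import cv2,numpy as np
np.set_printoptions(precision=4,suppress=True)
for n in("side","top"):
    cv2.imwrite(f"pics/{n}0.png",arm.capture(n)); i=arm.camera_info(n)
    print(n,i["intrinsics"],i["D"],i["camera_from_world"])
o=arm.get_obs();print(o)
E
```

```text
pics
side [[366.0843   0.     253.1311]
 [  0.     366.0843 186.281 ]
 [  0.       0.       1.    ]] [0.0173 0.     0.     0.     0.    ] [[-0.9985 -0.055  -0.0025  0.6034]
 [-0.0271  0.53   -0.8475  0.1075]
 [ 0.048  -0.8462 -0.5307  0.9824]
 [ 0.      0.      0.      1.    ]]
top [[477.3969   0.     251.106 ]
 [  0.     477.3969 191.7469]
 [  0.       0.       1.    ]] [-0.0228  0.      0.      0.      0.    ] [[-0.0289 -0.9996 -0.0063 -0.0446]
 [-0.989   0.0295 -0.1452  0.6279]
 [ 0.1453  0.0021 -0.9894  1.2035]
 [ 0.      0.      0.      1.    ]]
{'t': 0.1, 'joint_positions': array([-1.3607,  0.309 ,  1.6351,  0.    ,  1.1997, -0.0697]), 'qvel': array([ 0.0008, -0.0023, -0.0042, -0.0006,  0.0004,  0.0002]), 'tau': array([ -0.0003, -41.6407, -27.7645,  -0.    ,   0.004 ,   0.    ]), 'position': array([ 0.1724, -0.6   ,  0.2411]), 'tcp_rot': array([-3.1395, -0.0002,  0.2798]), 'wrist_force': array([-0.2305,  0.3151, -0.2354]), 'torque': array([ 0.0393,  0.0112, -0.015 ]), 'gripper_force': 0.0, 'width': 0.08534514380094584}
```

View pics/top0.png

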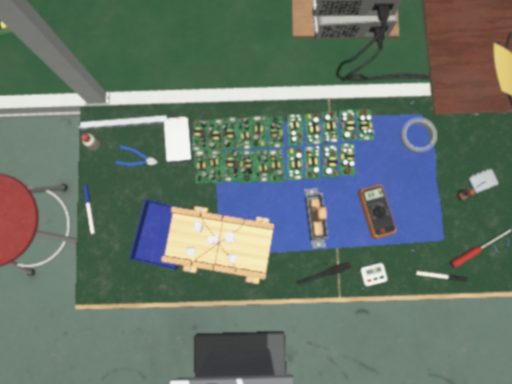

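View pics/side0.png

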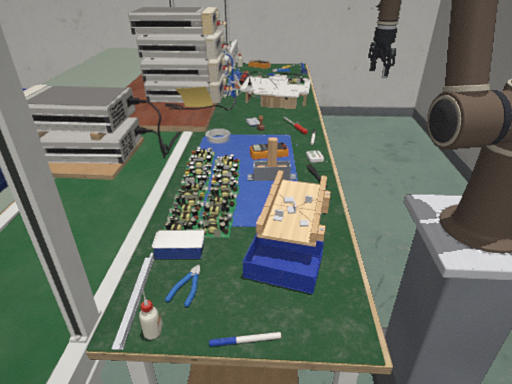

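```bash
cat > h.py <<'E'
import numpy as np,cv2
from plant import arm
np.set_printoptions(precision=4,suppress=True)
def cam(n):
    i=arm.camera_info(n);return np.array(i["intrinsics"]),np.array(i["D"],float),np.array(i["camera_from_world"])
def ray(n,px,z):
    K,D,T=cam(n);p=cv2.undistortPoints(np.array(px,float).reshape(-1,1,2),K,D).reshape(-1,2)
    d=np.c_[p,np.ones(len(p))]@T[:3,:3];c=-T[:3,:3].T@T[:3,3]
    return c+d*((z-c[2])/d[:,2])[:,None]
def proj(n,P):
    K,D,T=cam(n);return cv2.projectPoints(np.array(P,float).reshape(-1,1,3),cv2.Rodrigues(T[:3,:3])[0],T[:3,3],K,D)[0].reshape(-1,2)
E
python3 - <<'E'
import cv2
a=cv2.imread("pics/top0.png")[180:290,130:400];cv2.imwrite("pics/topc.png",cv2.resize(a,(795,324),interpolation=cv2.INTER_CUBIC))
a=cv2.imread("pics/side0.png")[125:295,235:335];cv2.imwrite("pics/sidec.png",cv2.resize(a,(350,595),interpolation=cv2.INTER_CUBIC))
E
```

```text
(no output)
```

View pics/topc.png

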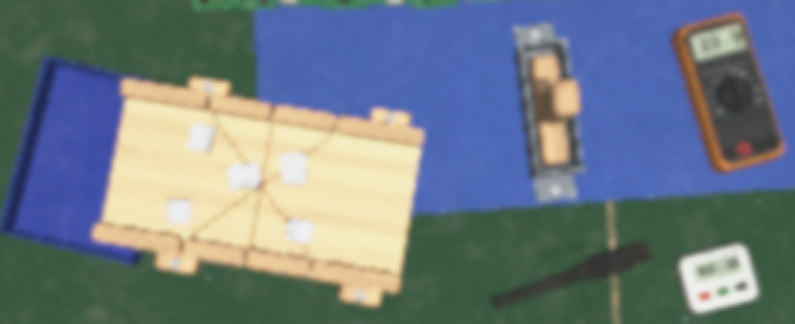

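View pics/sidec.png

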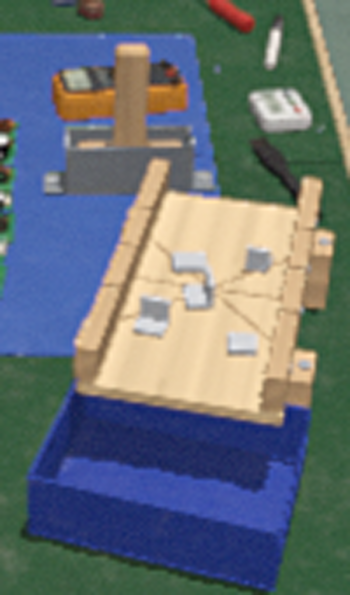

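```bash
python3 - <<'E'
from h import *
s=2.944
def C(pts,z,n="top"): 
    off=(130,180) if n=="top" else (235,125); k=s if n=="top" else 3.5
    return ray(n,[( (x+.5)/k+off[0]-.5,(y+.5)/k+off[1]-.5) for x,y in pts],z)
t=C([(419,145),(402,276)],.064);m=C([(122,100),(105,225)],.064)
print("tail",t,"mouth",m)
T,M=t.mean(0),m.mean(0);d=M-T;print("len",np.linalg.norm(d),"dir deg from +y",np.degrees(np.arctan2(-d[0],d[1])))
print("tail mouth mids",T,M)
f=C([(123,81),(424,131),(95,240),(399,291)],.094);print("fence outer top",f,np.linalg.norm(f[0]-f[2]),np.linalg.norm(f[1]-f[0]))
print("holder rim",C([(524,42),(568,38),(580,170),(535,175)],.053))
print("handle top",C([(554,82),(577,80),(580,115),(557,118)],.143))
print("side: tail",C([(166,192),(303,208)],.064,"side"),"mouth",C([(88,388),(283,422)],.064,"side"))
print("side handle top",C([(117,47),(147,45)],.143,"side"))
print("side holder rim",C([(66,128),(193,130),(192,152),(66,152)],.053,"side"))
# masks
im=cv2.imread("pics/top0.png");hsv=cv2.cvtColor(im,cv2.COLOR_BGR2HSV)
w=cv2.inRange(hsv,(8,60,110),(28,200,255));n,l,st,c=cv2.connectedComponentsWithStats(w)
for i in range(1,n):
    if st[i,4]>40 and 130<c[i][0]<400 and 180<c[i][1]<290:print(st[i],c[i],cv2.minAreaRect(np.argwhere(l==i)[:,::-1].astype(np.float32)))
g=cv2.inRange(hsv,(0,0,160),(180,45,255));n,l,st,c=cv2.connectedComponentsWithStats(g)
for i in range(1,n):
    if st[i,4]>10 and 165<c[i][0]<272 and 205<c[i][1]<280:print("offcut",st[i],ray("top",[c[i]],.07))
E
```

```text
tail [[ 0.5264 -0.1135  0.064 ]
 [ 0.4149 -0.095   0.064 ]] mouth [[0.5731 0.1437 0.064 ]
 [0.4655 0.1589 0.064 ]]
len 0.2601667694783196 dir deg from +y -10.767105718170585
tail mouth mids [ 0.4707 -0.1043  0.064 ] [0.5193 0.1513 0.064 ]
fence outer top [[ 0.5861  0.1376  0.094 ]
 [ 0.5361 -0.1169  0.094 ]
 [ 0.4527  0.1619  0.094 ]
 [ 0.4034 -0.0914  0.094 ]] 0.13561814276008083 0.25944204175698926
holder rim [[ 0.6152 -0.2097  0.053 ]
 [ 0.6176 -0.2487  0.053 ]
 [ 0.5012 -0.2533  0.053 ]
 [ 0.498  -0.2139  0.053 ]]
handle top [[ 0.5691 -0.2221  0.143 ]
 [ 0.5702 -0.2409  0.143 ]
 [ 0.5415 -0.2419  0.143 ]
 [ 0.5397 -0.2231  0.143 ]]
side: tail [[ 0.5257 -0.1109  0.064 ]
 [ 0.4146 -0.0912  0.064 ]] mouth [[0.5806 0.1455 0.064 ]
 [0.4542 0.1728 0.064 ]]
side handle top [[ 0.5704 -0.224   0.143 ]
 [ 0.5441 -0.2295  0.143 ]]
side holder rim [[ 0.6162 -0.2399  0.053 ]
 [ 0.4989 -0.2418  0.053 ]
 [ 0.501  -0.2001  0.053 ]
 [ 0.6137 -0.1944  0.053 ]]
[359 189  36  49 246] [370.4146 216.3374] ((371.38385009765625, 214.7908935546875), (52.71477508544922, 21.591510772705078), 55.980648040771484)
[310 199  16  37 362] [317.8315 216.4779] ((318.70770263671875, 216.66156005859375), (36.71428298950195, 14.388029098510742), 82.87498474121094)
[ 162  206  111   78 4526] [215.747  243.9479] ((218.23631286621094, 243.12258911132812), (105.54525756835938, 66.85909271240234), 10.060689926147461)
offcut [260 217   5   4  13] [[ 0.5533 -0.0886  0.07  ]]
offcut [193 221  10  11  85] [[0.5384 0.0755 0.07  ]]
offcut [269 224   5  29  32] [[ 0.5024 -0.1097  0.07  ]]
offcut [224 231  11  12 108] [[ 0.5094 -0.0047  0.07  ]]
offcut [207 235  12  10 105] [[0.5039 0.0388 0.07  ]]
offcut [186 247   9  10  80] [[0.4748 0.0952 0.07  ]]
offcut [227 254  10   9  77] [[ 0.456  -0.0087  0.07  ]]
```

```bash
cat >> h.py <<'E'
from scipy.spatial.transform import Rotation as R
def to(p,yaw):
    o=arm.get_obs();A=R.from_euler('xyz',o["tcp_rot"]);B=R.from_euler('xyz',[np.pi,0,yaw])
    print("t",round(o["t"],2),"pos",o["position"],"rpy",o["tcp_rot"],"w",round(o["width"],4),"F",o["wrist_force"])
    print("shift cm",A.inv().apply(np.array(p)-o["position"])*100,"rotvec",(A.inv()*B).as_rotvec())
E
python3 -c "
from h import *
to([.555,-.234,.242],.037)"
```

```text
t 0.1 pos [ 0.1724 -0.6     0.2411] rpy [-3.1395 -0.0002  0.2798] w 0.0853 F [-0.2305  0.3151 -0.2354]
shift cm [ 46.8767 -24.6121  -0.0263] rotvec [-0.0021  0.0001  0.2428]
```

```bash
python3 -m handwheel '[8.5,3.4,-1.8,0,0,0,0.02, 8.5,6.8,-3.6,0,0,0,0.05, 8.5,10.2,-5.4,0,0,0,0.07, 8.5,13.6,-7.2,0,0,0,0.1, 8.5,17,-8.9,0,0,0,0.12, 8.5,20.4,-10.7,0,0,0,0.15, 8.5,23.8,-12.5,0,0,0,0.17, 8.5,27.2,-14.3,0,0,0,0.2, 8.5,30.6,-16.1,0,0,0,0.22, 8.5,34,-17.8,0,0,0,0.24]' 60
python3 -c "
from h import *
to([.555,-.234,.242],.037)"
```

```text
t: 0.93
position: [0.4509, -0.3338, 0.2418]
tcp_rot: [-3.141, 0.001, 0.039]
wrist_force: [0.0, -1.0, -0.7]
width: 0.0849
gripper_force: 0.0
t 0.93 pos [ 0.4509 -0.3338  0.2418] rpy [-3.141   0.0006  0.0388] w 0.0849 F [ 0.01   -0.9718 -0.6899]
shift cm [10.7861 -9.571  -0.0169] rotvec [-0.0006  0.0006  0.0018]
```

```bash
python3 -m handwheel '[8.5,2.7,-2.4,0,0,0,0, 8.5,5.4,-4.8,0,0,0,0, 8.5,8.1,-7.2,0,0,0,0, 8.5,10.8,-9.6,0,0,0,0, 8.5,10.8,-9.6,3,0,0,0, 8.5,10.8,-9.6,6,0,0,0, 8.5,10.8,-9.6,6,0,0,0, 8.5,10.8,-9.6,6,0,0,0, 8.5,10.8,-9.6,6,0,0,0, 8.5,10.8,-9.6,6,0,0,0]'
python3 - <<'E'
from h import *
to([.555,-.234,.1],.037)
a=arm.capture("side");cv2.imwrite("pics/s1.png",cv2.resize(a[100:200,220:340],(720,600),interpolation=cv2.INTER_CUBIC))
E
```

```text
t: 1.77
position: [0.5553, -0.2366, 0.1844]
tcp_rot: [3.14, -0.003, 0.039]
wrist_force: [0.5, 0.1, 0.5]
width: 0.0849
gripper_force: 0.0
t 1.77 pos [ 0.5553 -0.2366  0.1844] rpy [ 3.1398 -0.0031  0.039 ] w 0.0849 F [0.4699 0.1106 0.4948]
shift cm [-0.0501 -0.2788  8.4403] rotvec [ 0.0018 -0.0031  0.002 ]
```

View pics/s1.png

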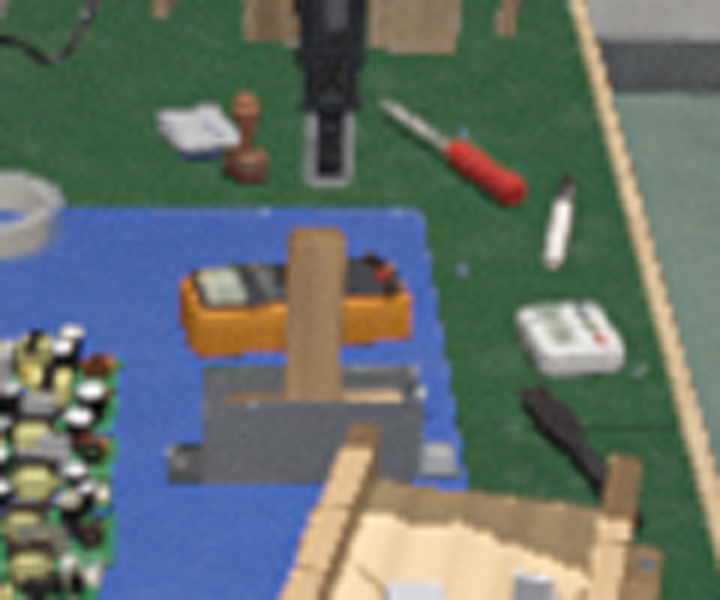

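```bash
python3 -m handwheel '[8.5,0.2,-0.2,3,0,0,0, 8.5,0.2,-0.2,6,0,0,0, 8.5,0.2,-0.2,8.4,0,0,0, 8.5,0.2,-0.2,8.4,0,0,0, 8.5,0.2,-0.2,8.4,0,0,0, 1.5,0.2,-0.2,8.4,0,0,0, 1.5,0.2,-0.2,8.4,0,0,0, 1.5,0.2,-0.2,8.4,0,0,0, 1.5,0.2,-0.2,8.4,0,0,0, 1.5,0.2,-0.2,8.4,0,0,0]' 60
python3 - <<'E'
from h import *
to([.557,-.234,.1],.037)
E
```

```text
t: 2.65
position: [0.5569, -0.2338, 0.0995]
tcp_rot: [3.141, -0.002, 0.04]
wrist_force: [-0.9, -0.6, 0.6]
width: 0.0249
gripper_force: 0.0
t 2.65 pos [ 0.5569 -0.2338  0.0995] rpy [ 3.1406 -0.0017  0.0398] w 0.0249 F [-0.8985 -0.5816  0.5631]
shift cm [ 0.0113  0.0218 -0.0524] rotvec [ 0.001  -0.0017  0.0028]
```

```bash
python3 -m handwheel '[1.5,0,0,0,0,0,0, 1.5,0,0,0,0,0,0, 1.5,0,0,0,0,0,0, 1.5,0,0,-2,0,0,0, 1.5,0,0,-4,0,0,0, 1.5,0,0,-6.5,0,0,0, 1.5,0,0,-9,0,0,0, 1.5,0,0,-11,0,0,0, 1.5,0,0,-12.5,0,0,0, 1.5,0,0,-12.5,0,0,0]' 60
python3 - <<'E'
from h import *
to([.557,-.234,.225],.037)
for n in("side","top"):cv2.imwrite(f"pics/{n}2.png",arm.capture(n))
a=cv2.imread("pics/side2.png")[60:220,200:340];b=cv2.imread("pics/top2.png")[180:300,250:370]
cv2.imwrite("pics/b2.png",np.hstack([cv2.resize(a,(420,480),interpolation=cv2.INTER_CUBIC),cv2.resize(b[:, :],(360,360),interpolation=cv2.INTER_CUBIC) if 0 else cv2.copyMakeBorder(cv2.resize(b,(360,360),interpolation=cv2.INTER_CUBIC),0,120,0,0,0)]))
E
```

```text
t: 3.48
position: [0.5579, -0.2342, 0.2264]
tcp_rot: [3.139, -0.005, 0.04]
wrist_force: [0.4, 1.0, -1.2]
width: 0.0216
gripper_force: 59.5
t 3.48 pos [ 0.5579 -0.2342  0.2264] rpy [ 3.1389 -0.005   0.0398] w 0.0216 F [ 0.4238  0.9615 -1.1599]
shift cm [-0.0885 -0.0223  0.137 ] rotvec [ 0.0027 -0.005   0.0028]
```

View pics/b2.png

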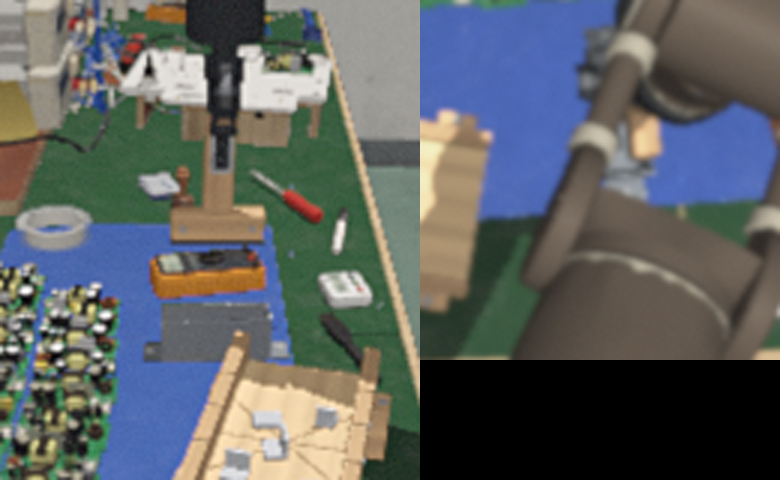

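```bash
python3 - <<'E'
from h import *
im=cv2.imread("pics/side2.png")
px=[((x+.5)/3+200-.5,(y+.5)/3+60-.5) for x,y in [(171,241),(264,242),(171,208),(264,209)]]
print(ray("side",px[:2],.133),ray("side",px[2:],.169))
h=cv2.cvtColor(im,cv2.COLOR_BGR2HSV);m=cv2.inRange(h,(8,60,60),(26,220,255))[125:142,250:295]
n,l,st,c=cv2.connectedComponentsWithStats(m);print([(s+[250,125,0,0,0]).tolist() for s in st[1:]if s[4]>20])
print(proj("side",[[.509,-.223,.133],[.607,-.223,.133]]))
E
```

```text
[[ 0.6057 -0.2299  0.133 ]
 [ 0.5098 -0.2322  0.133 ]] [[ 0.6058 -0.2313  0.169 ]
 [ 0.5115 -0.2334  0.169 ]]
[[257, 125, 32, 16, 419]]
[[287.9994 141.6062]
 [256.1288 140.9374]]
```

```bash
python3 -c "
from h import *
to([.4764,-.072,.205],-.19)"
```

```text
t 3.58 pos [ 0.5558 -0.2332  0.2225] rpy [-3.1411  0.0007  0.0398] w 0.0214 F [-0.0235 -0.2219 -3.4765]
shift cm [ -7.289  -16.4217   1.7638] rotvec [-0.0004  0.0007  0.2298]
```

```bash
python3 -m handwheel '[1.5,-0.9,-2,0,0,0,0.03, 1.5,-1.8,-4.1,0,0,0,0.06, 1.5,-2.7,-6.1,0,0,0,0.09, 1.5,-3.6,-8.2,0,0,0,0.12, 1.5,-4.5,-10.2,0,0,0,0.15, 1.5,-5.4,-12.3,0,0,0,0.18, 1.5,-6.4,-14.4,0,0,0,0.21, 1.5,-7.3,-16.4,0.5,0,0,0.23, 1.5,-7.3,-16.4,1.5,0,0,0.23, 1.5,-7.3,-16.4,1.5,0,0,0.23]'
python3 - <<'E'
from h import *
for n in("side","top"):cv2.imwrite(f"pics/{n}3.png",arm.capture(n))
a=cv2.imread("pics/side3.png")[120:240,220:340];b=cv2.imread("pics/top3.png")[180:300,160:280]
f=lambda i:cv2.resize(i,(400,400),interpolation=cv2.INTER_CUBIC)
cv2.imwrite("pics/b3.png",np.hstack([f(a),f(b)]))
to([.4764,-.072,.158],-.19)
E
```

```text
t: 4.42
position: [0.4733, -0.071, 0.2042]
tcp_rot: [-3.141, 0.008, -0.188]
wrist_force: [0.4, 0.5, -2.6]
width: 0.0212
gripper_force: 59.3
t 4.52 pos [ 0.4757 -0.0725  0.2065] rpy [ 3.1413  0.0034 -0.1898] w 0.0213 F [ 0.7681 -0.7042 -2.1787]
shift cm [ 0.0738 -0.0651  4.8483] rotvec [0.0003 0.0034 0.0002]
```

View pics/b3.png

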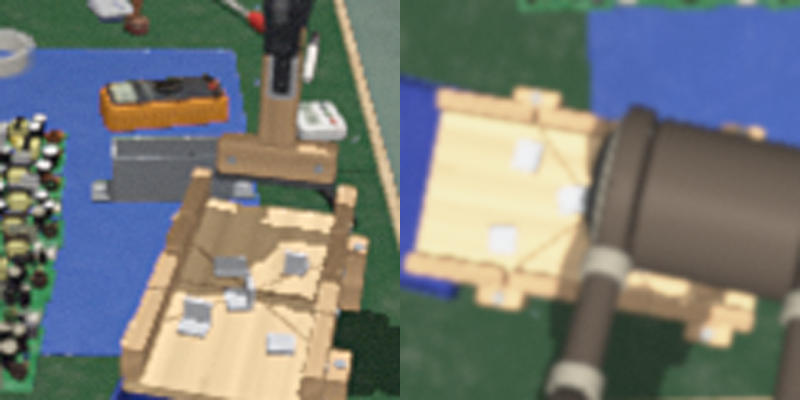

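```bash
python3 - <<'E'
from h import *
k=400/120
P=lambda pts,z:ray("side",[((x+.5)/k+220-.5,(y+.5)/k+120-.5) for x,y in pts],z)
T=np.array([.4702,-.1043]);u=np.array([.189,.982]);v=np.array([.982,-.189])
for nm,pts,z in [("foot",[(218,174),(335,181)],.112),("blocktop",[(218,136),(337,147)],.148),("fenceL inner top tail/mouth",[(210,172),(147,352)],.094),("fenceR inner top tail/mouth",[(337,188),(302,362)],.094),("bed L",[(203,200),(142,356)],.064),("bed R",[(333,215),(300,365)],.064)]:
    q=P(pts,z)[:,:2]-T;print(nm,"along",q@u,"across",q@v)
E
```

```text
foot along [0.041  0.0296] across [ 0.0427 -0.0521]
blocktop along [0.0423 0.0382] across [ 0.0441 -0.0511]
fenceL inner top tail/mouth along [0.0079 0.2639] across [0.0546 0.0526]
fenceR inner top tail/mouth along [0.0093 0.2493] across [-0.0536 -0.0517]
bed L along [0.0059 0.2319] across [0.0599 0.0631]
bed R along [0.0039 0.2148] across [-0.0526 -0.0488]
```

```bash
python3 -m handwheel '[1.5,0.3,0,0,0,0,0, 1.5,0.3,0,0,0,0,0, 1.5,0.3,0,1,0,0,0, 1.5,0.3,0,2,0,0,0, 1.5,0.3,0,3,0,0,0, 1.5,0.3,0,3.6,0,0,0, 1.5,0.3,0,4.1,0,0,0, 1.5,0.3,0,4.5,0,0,0, 1.5,0.3,0,4.7,0,0,0, 1.5,0.3,0,4.7,0,0,0]'
python3 - <<'E'
from h import *
cv2.imwrite("pics/side4.png",arm.capture("side"))
a=cv2.imread("pics/side4.png")[140:260,230:350]
cv2.imwrite("pics/b4.png",cv2.resize(a,(600,600),interpolation=cv2.INTER_CUBIC))
to([.4702+.003+.189*.21,-.1043+.982*.21,.158],-.19)
E
```

```text
t: 5.35
position: [0.4794, -0.0729, 0.1607]
tcp_rot: [-3.142, 0.001, -0.19]
wrist_force: [0.1, 0.9, -1.7]
width: 0.0217
gripper_force: 59.4
t 5.4 pos [ 0.4797 -0.073   0.1612] rpy [-3.1416  0.0001 -0.1901] w 0.0212 F [ 0.5105 -0.2462 -2.7734]
shift cm [ -0.0467 -17.8028   0.3198] rotvec [-0.      0.0001 -0.0001]
```

View pics/b4.png

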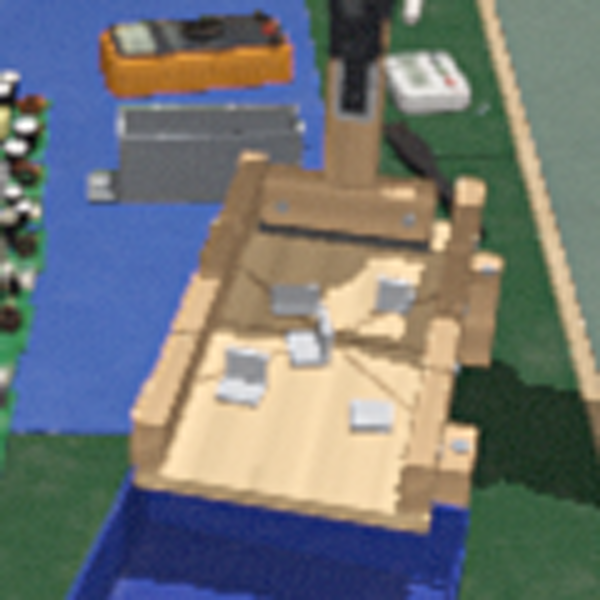

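```bash
python3 -m handwheel '[1.5,-0.03,0,0.1,0,0,0, 1.5,-0.03,0,0.2,0,0,0, 1.5,-0.03,0,0.3,0,0,0, 1.5,-0.03,0,0.35,0,0,0, 1.5,-0.03,0,0.4,0,0,0, 1.5,-0.03,0,0.4,0,0,0, 1.5,-0.03,-0.3,0.4,0,0,0, 1.5,-0.03,-0.8,0.4,0,0,0, 1.5,-0.03,-1.3,0.4,0,0,0, 1.5,-0.03,-1.3,0.4,0,0,0]'
python3 - <<'E'
from h import *
to([.4702+.003+.189*.21,-.1043+.982*.21,.158],-.19)
E
```

```text
t: 6.23
position: [0.482, -0.0592, 0.1573]
tcp_rot: [-3.141, -0.0, -0.19]
wrist_force: [0.1, -0.0, -2.4]
width: 0.0213
gripper_force: 59.4
t 6.23 pos [ 0.482  -0.0592  0.1573] rpy [-3.141  -0.0001 -0.1895] w 0.0213 F [ 0.1322 -0.047  -2.4194]
shift cm [ -0.0053 -16.405   -0.0567] rotvec [-0.0006 -0.0001  0.0005]
```

```bash
python3 -m handwheel '[1.5,0,-0.8,0,0,0,0, 1.5,0,-1.6,0,0,0,0, 1.5,0,-2.4,0,0,0,0, 1.5,0,-3.2,0,0,0,0, 1.5,0,-4,0,0,0,0, 1.5,0,-4.8,0,0,0,0, 1.5,0,-5.6,0,0,0,0, 1.5,0,-6.4,0,0,0,0, 1.5,0,-7.2,0,0,0,0, 1.5,0,-8,0,0,0,0]'
python3 - <<'E'
from h import *
cv2.imwrite("pics/side5.png",arm.capture("side"))
a=cv2.imread("pics/side5.png")[160:280,230:350]
cv2.imwrite("pics/b5.png",cv2.resize(a,(600,600),interpolation=cv2.INTER_CUBIC))
to([.4702+.003+.189*.275,-.1043+.982*.275,.157],-.19)
E
```

```text
t: 7.07
position: [0.4971, 0.0191, 0.1573]
tcp_rot: [3.142, 0.0, -0.19]
wrist_force: [-0.2, -0.3, -3.1]
width: 0.0211
gripper_force: 59.4
t 7.12 pos [0.4974 0.0204 0.1573] rpy [-3.1401 -0.0002 -0.1899] w 0.0213 F [ 0.7361  0.8341 -2.5269]
shift cm [ -0.0159 -14.7991   0.0536] rotvec [-0.0015 -0.0002  0.0001]
```

View pics/b5.png

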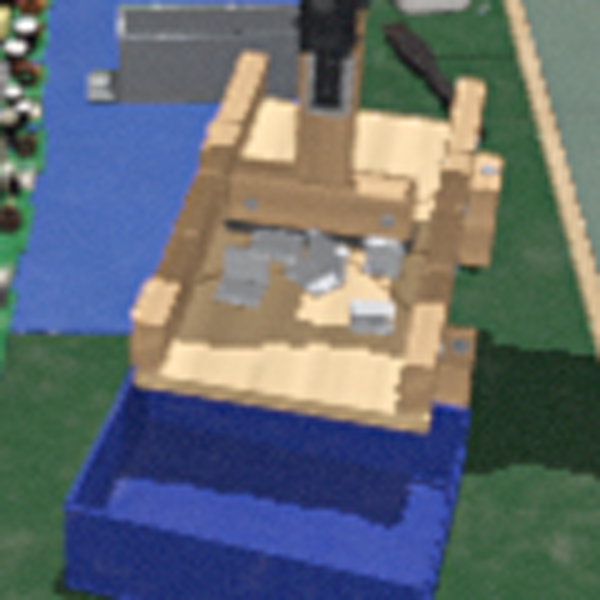

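Sweep is working: all five offcuts lie ahead of the foot (crop rows 235–330), and the scraper is central. Continuing.

```bash
python3 -m handwheel '[1.5,0,-0.8,0,0,0,0, 1.5,0,-1.6,0,0,0,0, 1.5,0,-2.4,0,0,0,0, 1.5,0,-3.2,0,0,0,0, 1.5,0,-4,0,0,0,0, 1.5,0,-4.8,0,0,0,0, 1.5,0,-5.6,0,0,0,0, 1.5,0,-6.4,0,0,0,0, 1.5,0,-7.2,0,0,0,0, 1.5,0,-8,0,0,0,0]'
python3 -m handwheel '[1.5,0,-0.8,0,0,0,0, 1.5,0,-1.6,0,0,0,0, 1.5,0,-2.4,0,0,0,0, 1.5,0,-3.2,0,0,0,0, 1.5,0,-4,0,0,0,0, 1.5,0,-4.8,0,0,0,0, 1.5,0,-5.6,0,0,0,0, 1.5,0,-6.4,0,0,0,0, 1.5,0,-7,0,0,0,0, 1.5,0,-7,0,0,0,0]'
python3 - <<'E'
from h import *
cv2.imwrite("pics/side6.png",arm.capture("side"))
a=cv2.imread("pics/side6.png")[170:300,230:360]
cv2.imwrite("pics/b6.png",cv2.resize(a,(600,600),interpolation=cv2.INTER_CUBIC))
to([.4702+.003+.189*.275,-.1043+.982*.275,.157],-.19)
E
```

```text
t: 7.95
position: [0.5122, 0.0977, 0.1572]
tcp_rot: [3.142, 0.0, -0.19]
wrist_force: [0.3, -0.8, -2.9]
width: 0.0213
gripper_force: 59.4
t: 8.78
position: [0.5257, 0.167, 0.1574]
tcp_rot: [-3.141, -0.0, -0.189]
wrist_force: [-0.3, -0.0, -2.4]
width: 0.0217
gripper_force: 59.4
t 8.83 pos [0.5255 0.1663 0.1573] rpy [ 3.1416 -0.0001 -0.1891] w 0.0214 F [ 0.8249  0.0935 -2.446 ]
shift cm [-0.0169  0.0593  0.0268] rotvec [ 0.     -0.0001  0.0009]
```

View pics/b6.png

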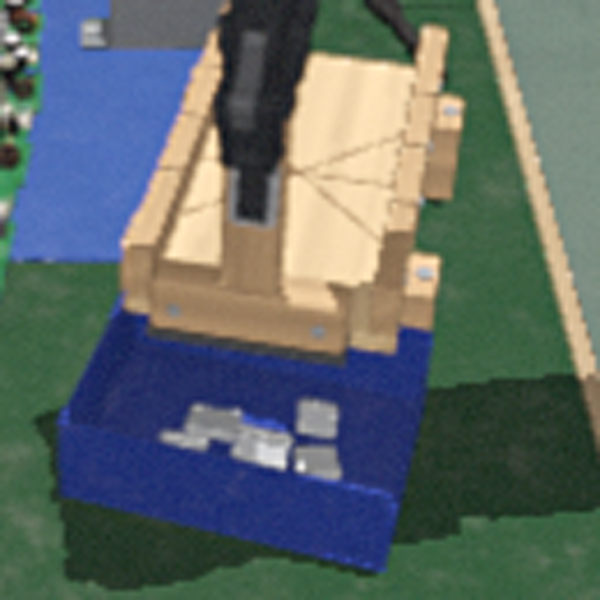

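```bash
python3 -m handwheel '[1.5,0,0,-2,0,0,0, 1.5,0,0,-4,0,0,0, 1.5,0,0,-6,0,0,0, 1.5,0,0,-8,0,0,0, 1.5,0,2,-8,0,0,0, 1.5,0,4.5,-8,0,0,0, 1.5,0,7.5,-8,0,0,0, 1.5,0,10.5,-8,0,0,0, 1.5,0,13.5,-8,0,0,0, 1.5,0,16,-8,0,0,0]'
python3 - <<'E'
from h import *
im=arm.capture("side");cv2.imwrite("pics/side7.png",im);cv2.imwrite("pics/top7.png",arm.capture("top"))
h=cv2.cvtColor(im,cv2.COLOR_BGR2HSV)
g=cv2.inRange(h,(0,0,90),(180,60,255))[195:300,235:330]
n,l,st,c=cv2.connectedComponentsWithStats(g)
for i in range(1,n):
    if st[i,4]>5:print(st[i]+[235,195,0,0,0],c[i]+[235,195])
to([.557,-.233,.235],.04)
E
```

```text
t: 9.67
position: [0.4941, 0.0064, 0.2372]
tcp_rot: [3.141, 0.0, -0.191]
wrist_force: [0.6, -0.5, -2.6]
width: 0.0215
gripper_force: 59.4
[235 195   2   3   6] [235.5 196. ]
[320 228   4   3  10] [321.5 228.8]
[294 256  10   9  69] [298.3478 259.8116]
[265 257  39  17 280] [284.0179 265.0821]
[235 281   4   7  18] [236.6667 283.7778]
t 9.77 pos [0.494  0.005  0.2372] rpy [ 3.1393  0.0006 -0.1944] w 0.0217 F [ 0.9973  0.3769 -2.9662]
shift cm [10.7803 22.1363  0.2605] rotvec [ 0.0022  0.0008 -0.2344]
```

```bash
python3 -m handwheel '[1.5,1.2,2.4,0,0,0,-0.02, 1.5,2.4,4.9,0,0,0,-0.05, 1.5,3.6,7.4,0,0,0,-0.08, 1.5,4.8,9.8,0,0,0,-0.1, 1.5,6,12.3,0,0,0,-0.13, 1.5,7.2,14.8,0,0,0,-0.16, 1.5,8.4,17.2,0,0,0,-0.18, 1.5,9.6,19.7,0,0,0,-0.21, 1.5,10.8,22.1,0,0,0,-0.234, 1.5,10.8,22.1,0,0,0,-0.234]'
python3 - <<'E'
from h import *
im=arm.capture("side");cv2.imwrite("pics/side8.png",im)
to([.557,-.233,.235],.04)
o=arm.get_obs()
# foot front face bottom edge (wood lower boundary) and handle, side view
h=cv2.cvtColor(im,cv2.COLOR_BGR2HSV);m=cv2.inRange(h,(8,60,60),(26,220,255))[100:145,245:300]
for r in range(20,45,3):
    x=np.flatnonzero(m[r]);print(r+100,(x.min()+245,x.max()+245,len(x)) if len(x) else None)
print(proj("side",[[.508,-.222,.143],[.606,-.222,.143],[.508,-.222,.179],[.606,-.222,.179]]))
E
```

```text
t: 10.6
position: [0.5608, -0.2337, 0.2375]
tcp_rot: [3.137, -0.002, 0.041]
wrist_force: [0.0, -0.2, -2.1]
width: 0.0214
gripper_force: 60.3
t 10.65 pos [ 0.5599 -0.2312  0.2371] rpy [ 3.1409 -0.0005  0.0407] w 0.0211 F [ 0.2455  0.1885 -3.0772]
shift cm [-0.3012  0.1726  0.2145] rotvec [ 0.0007 -0.0005  0.0007]
120 (np.int64(259), np.int64(276), 14)
123 (np.int64(260), np.int64(297), 15)
126 (np.int64(256), np.int64(294), 33)
129 (np.int64(256), np.int64(297), 33)
132 (np.int64(256), np.int64(287), 28)
135 (np.int64(256), np.int64(286), 31)
138 None
141 None
144 (np.int64(282), np.int64(284), 3)
[[288.4948 138.7644]
 [256.4449 138.1044]
 [289.0852 127.7669]
 [256.4731 127.1439]]
```

```bash
python3 -m handwheel '[1.5,-0.3,0.2,0,0,0,0, 1.5,-0.3,0.2,2,0,0,0, 1.5,-0.3,0.2,4,0,0,0, 1.5,-0.3,0.2,6,0,0,0, 1.5,-0.3,0.2,7.5,0,0,0, 1.5,-0.3,0.2,8.5,0,0,0, 1.5,-0.3,0.2,9.5,0,0,0, 1.5,-0.3,0.2,10.5,0,0,0, 1.5,-0.3,0.2,11,0,0,0, 1.5,-0.3,0.2,11,0,0,0]'
python3 -c "
from h import *
to([.557,-.233,.1005],.04)"
```

```text
t: 11.48
position: [0.5557, -0.2304, 0.1261]
tcp_rot: [-3.14, 0.002, 0.044]
wrist_force: [-0.5, 0.1, -2.0]
width: 0.021
gripper_force: 60.2
t 11.48 pos [ 0.5557 -0.2304  0.1261] rpy [-3.1405  0.0019  0.0441] w 0.021 F [-0.5121  0.1128 -2.027 ]
shift cm [0.1193 0.2637 2.5598] rotvec [-0.0011  0.0019  0.0041]
```

```bash
python3 -m handwheel '[1.5,0,0.1,0.6,0,0,0, 1.5,0,0.1,1.2,0,0,0, 1.5,0,0.1,1.8,0,0,0, 1.5,0,0.1,2.2,0,0,0, 1.5,0,0.1,2.4,0,0,0, 1.5,0,0.1,2.5,0,0,0, 1.5,0,0.1,2.5,0,0,0, 1.5,0,0.1,2.5,0,0,0, 1.5,0,0.1,2.5,0,0,0, 1.5,0,0.1,2.5,0,0,0]'
python3 -c "
from h import *
to([.557,-.233,.0995],.04)"
```

```text
t: 12.32
position: [0.5568, -0.2322, 0.1026]
tcp_rot: [3.141, -0.001, 0.044]
wrist_force: [-0.1, 0.2, -1.7]
width: 0.0215
gripper_force: 60.3
t 12.32 pos [ 0.5568 -0.2322  0.1026] rpy [ 3.1413 -0.0006  0.0438] w 0.0215 F [-0.0834  0.2201 -1.7311]
shift cm [0.0197 0.0851 0.3142] rotvec [ 0.0003 -0.0006  0.0038]
```

Lower the last 3 mm, then open partly, then fully.

```bash
python3 -m handwheel '[1.5,0,0,0.15,0,0,0, 1.5,0,0,0.25,0,0,0, 1.5,0,0,0.3,0,0,0, 1.5,0,0,0.3,0,0,0, 3,0,0,0.3,0,0,0, 4,0,0,0.3,0,0,0, 6,0,0,0.3,0,0,0, 8.5,0,0,0.3,0,0,0, 8.5,0,0,0.3,0,0,0, 8.5,0,0,0.3,0,0,0]'
python3 -m handwheel '[8.5,0,0,0,0,0,0, 8.5,0,0,-1,0,0,0, 8.5,0,0,-3,0,0,0, 8.5,0,0,-6,0,0,0, 8.5,0,0,-9,0,0,0, 8.5,0,0,-12,0,0,0, 8.5,0,0,-14,0,0,0, 8.5,-3,2,-14,0,0,0, 8.5,-6,5,-14,0,0,0, 8.5,-9,8,-14,0,0,0]'
python3 -m handwheel '[8.5,-3,3,0,0,0,0, 8.5,-6,6,0,0,0,0, 8.5,-9,9,0,0,0,0, 8.5,-12,12,0,0,0,0, 8.5,-15,15,0,0,0,0, 8.5,-18,18,0,0,0,0, 8.5,-18,18,0,0,0,0, 8.5,-18,18,0,0,0,0, 8.5,-18,18,0,0,0,0, 8.5,-18,18,0,0,0,0]'
python3 - <<'E'
from h import *
A={}
for n in("side","top"):A[n]=arm.capture(n);cv2.imwrite(f"pics/{n}9.png",A[n])
for n in A:
    o=cv2.imread(f"pics/{n}0.png");d=cv2.absdiff(o,A[n]).max(2)
    m=cv2.morphologyEx((d>45).astype(np.uint8),cv2.MORPH_OPEN,np.ones((2,2)))
    k,l,st,c=cv2.connectedComponentsWithStats(m);print(n,[s.tolist() for s in st[1:] if s[4]>8])
s=A["side"];h=cv2.cvtColor(s,cv2.COLOR_BGR2HSV)
for z,im in(("old",cv2.imread("pics/side0.png")),("new",s)):
    w=cv2.inRange(cv2.cvtColor(im,cv2.COLOR_BGR2HSV),(8,60,60),(26,220,255))[138:164,264:280]
    print(z,[(r+138,np.flatnonzero(w[r]).min()+264,np.flatnonzero(w[r]).max()+264) for r in range(0,26,4) if w[r].any()])
t=A["top"];w=cv2.inRange(cv2.cvtColor(t,cv2.COLOR_BGR2HSV),(8,60,110),(28,200,255));k,l,st,c=cv2.connectedComponentsWithStats(w)
print([(st[i].tolist(),c[i]) for i in range(1,k) if st[i,4]>100 and 300<c[i][0]<340])
g=cv2.inRange(cv2.cvtColor(t,cv2.COLOR_BGR2HSV),(0,0,120),(180,60,255));k,l,st,c=cv2.connectedComponentsWithStats(g)
print("grey top",[(st[i].tolist()) for i in range(1,k) if st[i,4]>8 and 130<c[i][0]<272 and 195<c[i][1]<280])
E
```

```text
t: 13.15
position: [0.5566, -0.2321, 0.0994]
tcp_rot: [3.141, -0.0, 0.044]
wrist_force: [0.1, 0.5, 0.6]
width: 0.0845
gripper_force: 0.0
t: 13.98
position: [0.471, -0.3151, 0.2412]
tcp_rot: [3.14, -0.002, 0.047]
wrist_force: [0.8, -0.4, 0.5]
width: 0.0846
gripper_force: 0.0
t: 14.82
position: [0.3, -0.5015, 0.2395]
tcp_rot: [-3.141, -0.0, 0.045]
wrist_force: [-0.3, 0.7, -0.2]
width: 0.0849
gripper_force: 0.0
side [[342, 0, 29, 87, 1500], [369, 0, 33, 79, 1455], [446, 0, 45, 93, 1394], [391, 25, 6, 2, 12], [496, 91, 16, 42, 284], [439, 93, 17, 6, 44], [471, 94, 17, 4, 42], [430, 100, 21, 31, 295], [461, 100, 12, 5, 33], [439, 107, 16, 37, 105], [447, 108, 15, 38, 135], [464, 109, 11, 16, 97], [326, 141, 8, 17, 66], [478, 144, 5, 4, 16], [454, 148, 21, 7, 65], [494, 148, 9, 5, 32], [316, 151, 9, 9, 34], [461, 151, 20, 9, 66], [333, 166, 6, 9, 37], [407, 195, 31, 30, 335], [306, 197, 7, 7, 41], [285, 199, 4, 5, 16], [290, 202, 7, 6, 17], [289, 207, 8, 8, 47], [275, 211, 10, 11, 81], [301, 222, 8, 6, 37], [350, 225, 7, 14, 51], [438, 224, 4, 3, 10], [439, 250, 37, 16, 285], [295, 257, 9,
[... 685 characters left out ...]
np.int64(276))]
new [(138, np.int64(269), np.int64(276)), (142, np.int64(268), np.int64(276)), (146, np.int64(267), np.int64(277)), (150, np.int64(264), np.int64(279)), (154, np.int64(264), np.int64(279)), (158, np.int64(268), np.int64(275)), (162, np.int64(267), np.int64(276))]
[([292, 0, 23, 37, 788], array([302.2475,  18.3744])), ([310, 199, 16, 37, 360], array([317.0861, 216.3167]))]
grey top [[153, 206, 60, 59, 656], [199, 206, 4, 5, 16], [216, 213, 58, 42, 539], [205, 220, 16, 7, 56], [224, 223, 15, 6, 61], [214, 232, 4, 4, 9], [222, 233, 5, 4, 13], [223, 245, 44, 11, 148], [206, 253, 9, 5, 29], [218, 254, 10, 7, 46], [230, 255, 36, 12, 218], [187, 267, 5, 6, 15], [250, 278, 5, 5, 16]]
```

```bash
python3 -c "
from plant import arm
print(arm.hand_in())"
```

```text
the job is handed in; nothing more can be done
None
```

All five offcuts were swept into the bin with the scraper, the scraper is standing back in its holder, the bin, multimeter and side cutters show no movement in the before/after pictures, and the job was handed in at about 15 s.

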